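# Nudge the specimen disc into its recess and swing the retainer over it

## Task

Two loose steel discs lie on the white specimen holder, one on each side of its round recess. With the fingertips, push the larger disc across the holder until it drops flat into the recess, and after that push the retainer's upright pin round until the retainer lies over the disc, against its stop. Do not lift either disc, and leave the smaller disc, the forceps and the orange tube opener where they lie.

Things in the scene. Friction and masses are not known exactly. Their poses are not given: they have to be found in the camera images.
- holder: white plastic specimen holder, a fixed plate 110 x 220 x 20 mm lying on the worktop (top face 20 mm above it). Its origin lies on the worktop under the centre of the recess; its z is up, its y runs along the 220 mm length; the plate spans x -48 to +62 mm and y -110 to +110 mm from the origin. The top is flat but for the recess, a pivoted steel retainer on the +x side (retainer) and its small stop pin (5 mm wide, 8 mm high, at x 34, y -9 mm)
- recess (a point): centre of the floor of the round recess in the holder, which is 54 mm in diameter and 8 mm deep with a plain upright white wall and a thin black rubber liner on its floor; axes as the holder's. The floor is 12 mm above the worktop
- disc: the larger loose steel disc, 50 mm in diameter, 10 mm thick, about 0.14 kg, edges slightly rounded; origin at the centre of its underside, z its axis. It starts flat on the holder's top, on the holder's +y or -y side, about 55 to 75 mm from the recess centre. Seated in the recess its underside is 12 mm, its top 22 mm above the worktop; it has 2 mm of play all round. It tips in when its centre is about 10 mm from the recess centre and drops fully in within about 2 mm
- small_disc: the smaller loose steel disc, 34 mm in diameter, 10 mm thick, lying flat on the holder's top on the other side of the recess; origin at the centre of its underside. Not to be moved
- retainer (a joint): angle of the flat dark steel retainer (12 mm wide, 4 mm thick, reaching 32 mm from its pivot, underside 24.5 mm above the worktop) about its upright pivot. 0: against its stop, pointing from the pivot along the holder's -x, over the recess. It grows as the retainer swings open towards the holder's +y side (at 1.57 it points along +y, at 2.4 it is at its limit); it starts open at 1.75 to 2.15 and stays where it is left (light friction, about 1 N at the pin)
- retainer_pivot (a point): the retainer's pivot axis, at the height of the retainer's underside; fixed on the holder at x 44, y 0 mm
- retainer_pin (a point): centre of the top of the retainer's upright push pin: 8 mm in diameter, 26 mm from the pivot, its top 49.5 mm above the worktop, standing 21 mm above the retainer's upper face
- forceps: steel forceps lying flat on the worktop beside the holder's -x edge, 122 x 14 x 8 mm; origin at the centre of the underside. Bystander
- tube_opener: orange plastic tube opener, 71 x 22 x 8 mm, lying flat on the worktop off the holder's +y end; origin at the centre of the underside. Bystander
There are look-alikes about, which are no part of the job. What is shaped like the disc but black or green is not meant.

How it is judged:
By the outcome, as a careful person would: the job done as asked, in the order asked, and still so for the second after the job is handed in, with the robot touching nothing.
It also fails if it takes over 51 s, if anything falls off the work surface, if the arm or the gripper's body presses on something with over 40 N, if the wrist force passes 120 N, or if a joint passes its speed limit or range.

## Robot

A 6-joint arm with a two-finger parallel gripper is mounted at the origin on a cart in front of the work surface, level with it; the furniture and walls round the work are solid. World frame = base frame: x ahead of the robot, y to its left, z up, the work surface at z = 0. Lengths are in m, angles in rad, forces in N, time in s.
With the tool pointing down it reaches from about 0.4 to 0.825 m from the base axis. Payload 7 kg.
Tool frame: the origin (TCP) lies between the finger pads; the fingertips stand arm.nose_length ahead of it and the grasp point (between the pads) is the TCP (arm.nose_length is the distance from the TCP to the fingertips, in m); x points along the fingers, z is the direction in which the jaws open and shut, and the axes are right-handed (so a half turn about x gives the same grasp; the last joint's range is limited). The gripper opens to 88 mm and grips with 3 to 60 N. Pads are 19 mm wide; open, the fingers measure 130 mm over their backs; the gripper's body (78 mm by 193 mm) begins 47 mm behind the grasp point.
Start: joints at [-0.919, 0.359, 0.012, 0, -1.224, -0.288], TCP at [0.24, -0.631, 0.246] pointing down, gripper open.
Joint ranges: [-3.07, 3.07], [-1.43, 2.12], [-1.02, 1.25], [-3.03, 1.67], [-3.05, -0], [-3.03, 3.03]. Speed limits (rad/s): [2.39, 2.39, 3.01, 3.14, 3.14, 3.14].

## Interface

Orientations are given as [roll, pitch, yaw] about the fixed x, y, z axes, in that order (R = Rz(yaw) Ry(pitch) Rx(roll)).
In Python, from station import arm, viewer, spotter gives the robot as it stands.
- The arm moves only by the shell command python3 -m handwheel 'ROWS' [FORCE]. ROWS is a JSON object of lists of equal length, an entry for each row: "gripper": the gripper command: -1 is shut, 1 is fully open, values between are in proportion; "travel": the shift along the world's x, y, z each as a share of 500 mm, from -1 to 1, a list of three; "spin": the turn about the world's z as a share of 45 degrees, from -1 to 1. A call has 1 to 20 rows; each row is the pose to reach, as a shift and turn from the pose commanded when the call began; what a row does not reach only later rows make up. A row lasts 1/10 s, in which the tool goes at most 50 mm and 8.59 degrees, less where a joint would pass 70% of its speed; a pose out of reach is approached as far as the arm can. A call with a number of a shift or a turn outside -1 to 1 is refused whole. A call with a gripper value outside its range is refused whole. The fingers move at their own pace and stop on an object; FORCE is the grip in N (left out, the last holds). Time passes only in rows, so rows that repeat a pose let the fingers close. It gives the time, the measured TCP pose, the force and the opening at its end, in the units of the state.
- arm.get_state(): the state, without advancing time (a new reading comes with each control period).
- viewer.grab_frame(name): name is "side" or "top" or "wrist"; returns a dict with "pixels" (384x512x3 uint8, blue, green, red), "fx", "fy", "cx", "cy" (pixels), "eye" and "attitude" of the camera in the world. Camera axes: x right, y down, z forward; pixel columns grow to the right and rows downward; lengths in m; the calibration is good to about 2 mm. A picture is of the moment at which its call begins. There is no depth.
- arm.job_done(): hands the job in, once; it reports no verdict.
Trained networks look in the newest picture that a camera, given by its name, has taken for a name from the list of things; names that differ only in an ending like _2 or _b are one class to them, and where a whole thing is asked for, a point or a joint stands for the part that bears it (a point fixed in the world has none). Each returns a list of dicts, best first, with "conf" (0 to 1); they miss things now and then, are a little off and sometimes report something else, mostly with a low value. They report only what shows in the picture. A call takes as long as a camera call. They do not tell look-alikes from the thing itself.
- spotter.spot_in(camera, label): "rect" ([left, top, right, bottom] in pixels, round what is visible of it).
- spotter.tip_of(camera, label): "at" ([column, row] in pixels: a listed point, or the origin of a listed thing).
The state is a dict: "t": time; "q": joint angles; "qd": joint speeds; "joint_efforts": joint torques, N m; "eef_pos": TCP position; "ee_rot": TCP orientation; "force": force on the tool from outside, world axes, zero at the start; "moment": the same for the moment, N m; "width": finger opening in m.
Only numpy, scipy, OpenCV 4.12 (cv2) and the standard library are available. Lean on these libraries where they do the work, as an engineer would, in place of code of your own. Each camera call takes 0.05 s, during which the arm holds its last target.

## Working session

There is one attempt and no reset: what is moved stays moved. The work goes in short steps, Python scripts to look and compute and a shell command to move; the robot and the scene stay as the last step left them, time stands still between calls to the robot, and variables do not carry over. Pictures are saved under pics/ and viewed, and the job is handed in when it is done.

```bash
ls; mkdir -p pics; cat > h.py <<'E'
import numpy as np,cv2
from station import arm,viewer,spotter
def grab(n,f):
    d=viewer.grab_frame(n); cv2.imwrite('pics/'+f,d['pixels']); return d
def R(d):
    a=np.array(d['attitude'],float)
    return a
E
python3 - <<'E'
from h import *
print(arm.get_state(), arm.nose_length)
for c in ['side','top','wrist']:
    d=grab(c,c+'0.png'); print(c,d['fx'],d['fy'],d['cx'],d['cy'],d['eye'],d['attitude'])
    for l in ['holder','disc','small_disc','retainer','forceps','tube_opener']:
        print(l,[(np.round(r['rect']).tolist(),round(r['conf'],2)) for r in spotter.spot_in(c,l)][:4])
    for l in ['recess','disc','small_disc','retainer_pivot','retainer_pin','holder']:
        print(l,[(np.round(r['at'],1).tolist(),round(r['conf'],2)) for r in spotter.tip_of(c,l)][:4])
E
```

```text
pics
{'t': 0.0, 'q': array([-9.18930569e-01,  3.59372386e-01,  1.10348823e-02, -3.52265203e-04,
       -1.22411453e+00, -2.88071567e-01]), 'qd': array([-3.78321131e-04,  3.00288970e-04,  3.88005692e-05, -1.57051043e-03,
       -4.02868260e-04, -9.46664701e-04]), 'joint_efforts': array([-3.16033482e-03, -5.82722425e+01,  2.93044192e+01,  6.99734151e+00,
        6.67826651e-03, -1.71478664e-04]), 'eef_pos': array([ 0.23996501, -0.63039477,  0.24462123]), 'ee_rot': array([0.09069702, 1.56910782, 2.02516757]), 'force': array([0.62660709, 0.51216031, 0.70277595]), 'moment': array([ 0.03000638, -0.03383814, -0.08309008]), 'width': 0.0878444690438424} 0.019
side 453.4572814453561 453.4572814453561 256.4017721563074 181.6005125759463 [-0.01305005  0.51674338  0.56684094] [-2.18345586 -0.00801591 -2.15428094]
holder [([204.0, 173.0, 325.0, 253.0], 0.68)]
disc [([326.0, 182.0, 355.0, 196.0], 0.74), ([276.0, 183.0, 304.0, 205.0], 0.62), ([359.0, 199.0, 386.0, 215.0], 0.56)]
small_disc [([242.0, 218.0, 257.0, 234.0], 0.83)]
retainer []
forceps [([284.0, 223.0, 329.0, 244.0], 0.73)]
tube_opener [
[... 792 characters left out ...]
[([277.0, 238.0, 284.0, 246.0], 0.59), ([153.0, 204.0, 188.0, 218.0], 0.25)]
tube_opener [([154.0, 206.0, 188.0, 217.0], 0.65)]
recess [([251.1, 203.4], 0.64)]
disc [([277.7, 196.0], 0.92), ([333.0, 211.6], 0.85), ([342.9, 249.2], 0.82)]
small_disc []
retainer_pivot [([247.7, 180.6], 0.95)]
retainer_pin [([236.6, 172.3], 0.64)]
holder [([253.1, 198.8], 0.57), ([238.5, 171.5], 0.49)]
wrist 288.86561730389406 288.86561730389406 252.82210652607762 194.6800324209912 [ 0.16935682 -0.65734158  0.38548182] [ 2.85818947e+00 -3.86918486e-04  1.93449956e+00]
holder []
disc []
small_disc []
retainer []
forceps []
tube_opener []
recess []
disc []
small_disc []
retainer_pivot []
retainer_pin []
holder []
```

View pics/top0.png

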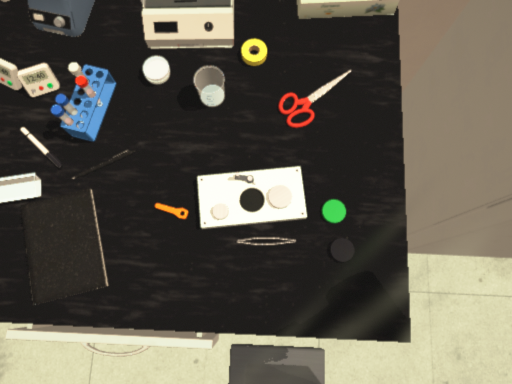

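View pics/side0.png

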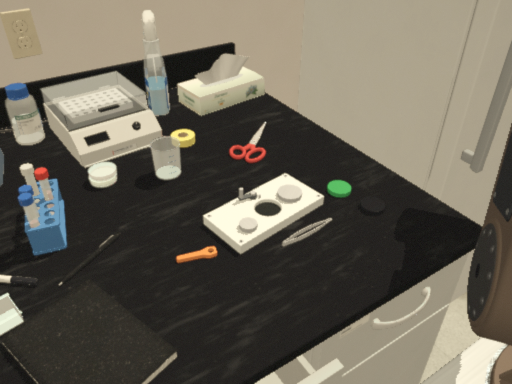

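```bash
python3 -c "
import cv2
a=cv2.imread('pics/top0.png')[150:280,140:370]
cv2.imwrite('pics/topc.png',cv2.resize(a,None,fx=3.4,fy=3.4,interpolation=cv2.INTER_CUBIC))
a=cv2.imread('pics/side0.png')[150:280,170:400]
cv2.imwrite('pics/sidec.png',cv2.resize(a,None,fx=3.4,fy=3.4,interpolation=cv2.INTER_CUBIC))"
```

```text
(no output)
```

View pics/topc.png

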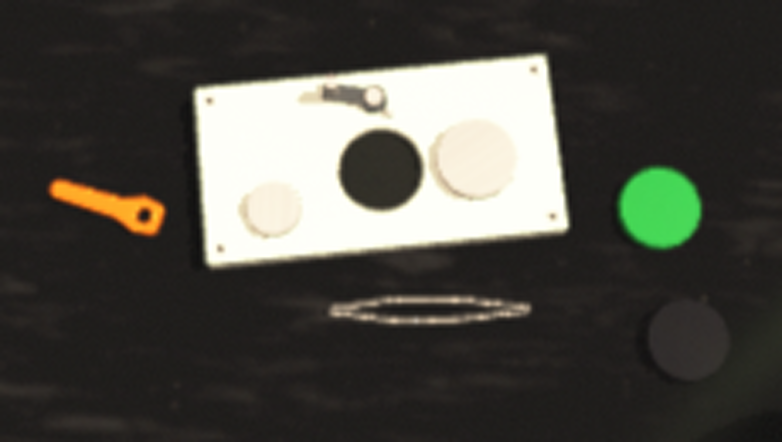

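View pics/sidec.png

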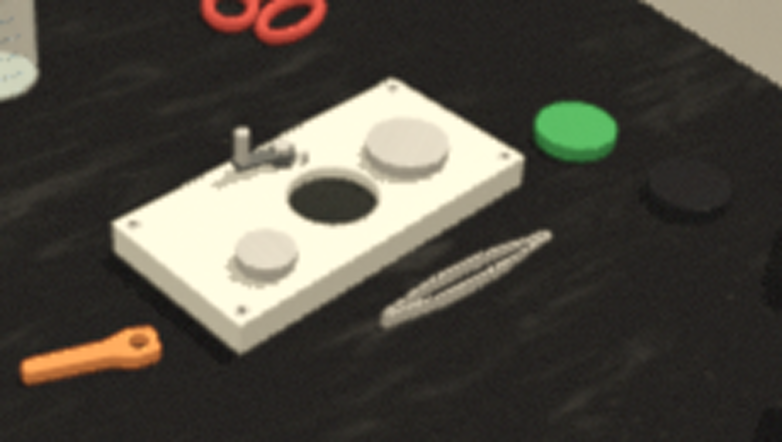

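Candidates for "disc" in the top picture are the steel disc at (278,196), the green one at (333,211), the black one at (343,250) and the small steel one at (220,211). I choose (278,196): it is steel, the larger of the two, and lies on the holder. The crop confirms it. The holder's +y points left in the image, towards the orange opener, so the disc is on the -y side. The retainer is open, with its pin at about (236,174).

```bash
cat >> h.py <<'E'
from scipy.spatial.transform import Rotation as Ro
from scipy.optimize import least_squares
def proj(d,P):
    A=Ro.from_euler('xyz',d['attitude']).as_matrix()
    c=(np.atleast_2d(P)-d['eye'])@A
    return np.c_[d['fx']*c[:,0]/c[:,2]+d['cx'],d['fy']*c[:,1]/c[:,2]+d['cy']]
def ray(d,uv,z):
    A=Ro.from_euler('xyz',d['attitude']).as_matrix()
    v=A@np.array([(uv[0]-d['cx'])/d['fx'],(uv[1]-d['cy'])/d['fy'],1])
    return np.array(d['eye'])+v*(z-d['eye'][2])/v[2]
def H2W(h,p):
    p=np.atleast_2d(p);c,s=np.cos(h[2]),np.sin(h[2])
    return np.c_[h[0]+c*p[:,0]-s*p[:,1],h[1]+s*p[:,0]+c*p[:,1],p[:,2]]
def W2H(h,p):
    c,s=np.cos(h[2]),np.sin(h[2]);dx,dy=p[0]-h[0],p[1]-h[1]
    return np.array([c*dx+s*dy,-s*dx+c*dy])
E
python3 - <<'E'
from h import *
for c in ['top','side']:
    d=viewer.grab_frame(c)
    for l,z in [('recess',.012),('disc',.02),('small_disc',.02),('retainer_pivot',.0245),('retainer_pin',.0495),('tube_opener',0),('forceps',0)]:
        print(c,l,[(np.round(ray(d,r['at'],z),4).tolist(),round(r['conf'],2)) for r in spotter.tip_of(c,l)][:3])
    # hand-read corners of the holder's top face
    cr={'top':np.array([[194,88],[546,55],[568,231],[207,267]])/3.4+[140,150],
        'side':np.array([[113,227],[392,79],[523,157],[240,330]])/3.4+[170,150]}[c]
    P=[ray(d,u,.02)[:2] for u in cr]; print(np.round(P,4).tolist(),[round(float(np.linalg.norm(P[i]-P[(i+1)%4])),4) for i in range(4)])
    # +x+y, +x-y, -x-y, -x+y
    L=np.array([[.062,.11,.02],[.062,-.11,.02],[-.048,-.11,.02],[-.048,.11,.02]])
    P=np.array(P)
    f=least_squares(lambda h:(H2W(h,L)[:,:2]-P).ravel(),[P[:,0].mean(),P[:,1].mean(),0]); print('holder',f.x,np.round(f.fun*1e3,1))
E
```

```text
top recess [([0.5472, 0.1177, 0.012], 0.79)]
top disc [([0.557, 0.0555, 0.02], 0.76), ([0.4533, -0.0806, 0.02], 0.64)]
top small_disc [([0.523, 0.1741, 0.02], 0.72)]
top retainer_pivot [([0.6013, 0.123, 0.0245], 0.61), ([0.5223, 0.2814, 0.0245], 0.53)]
top retainer_pin [([0.596, 0.1496, 0.0495], 0.59)]
top tube_opener [([0.525, 0.2856, 0.0], 0.56)]
top forceps [([0.4679, 0.0824, 0.0], 0.65)]
[[0.5972, 0.2308], [0.6291, 0.0109], [0.5173, -0.0048], [0.485, 0.214]] [0.2221, 0.1129, 0.2212, 0.1135]
holder [0.55018966 0.11173023 0.14504139] [-1.5 -1.2 -1.6  0.9  1.3  0.7  1.8 -0.4]
side recess [([0.5489, 0.1207, 0.012], 0.83), ([0.5142, 0.2897, 0.012], 0.17)]
side disc [([0.5685, 0.0516, 0.02], 0.76), ([0.5115, -0.0324, 0.02], 0.75), ([0.4426, -0.0599, 0.02], 0.75)]
side small_disc [([0.5193, 0.1742, 0.02], 0.55)]
side retainer_pivot [([0.6058, 0.1187, 0.0245], 0.98)]
side retainer_pin [([0.5896, 0.1429, 0.0495], 0.6)]
side tube_opener [([0.5309, 0.2792, 0.0], 0.56)]
side forceps [([0.4636, 0.0733, 0.0], 0.72)]
[[0.5919, 0.2323], [0.6263, 0.0148], [0.518, -0.0014], [0.4835, 0.2166]] [0.2202, 0.1095, 0.2208, 0.1095]
holder [0.54798926 0.11450409 0.15467835] [ 0.4  0.4 -0.1  0.6 -0.5 -0.2  0.1 -0.8]
```

```bash
python3 - <<'E'
from h import *
s=arm.get_state(); A=Ro.from_euler('xyz',s['ee_rot']).as_matrix(); print(A.round(3))
z=A[:,2]; a=np.arctan2(z[1],z[0]); 
for t in (.15,.15-np.pi,.15+np.pi): print('spin deg',np.degrees(t-a))
h=[.549,.113,.15]
for p in [(.557,.055),(.568,.0516)]: print(W2H(h,p))
print(W2H(h,(.593,.146)),W2H(h,(.521,.174)))
print(H2W(h,[0,-.11,0]))
E
```

```text
[[-0.    -0.935 -0.356]
 [ 0.    -0.356  0.935]
 [-1.     0.     0.   ]]
spin deg -102.25085610655556
spin deg -282.25085610655555
spin deg 77.74914389344444
[-0.00075724 -0.05854423]
[ 0.00961115 -0.06354987]
[0.04843739 0.02605417] [-0.01856986  0.0644993 ]
[[0.56543819 0.00423518 0.        ]]
```

```bash
python3 -m handwheel '{"gripper":[1,1,1,1,1,1,1,1,1,1,1,1,1],"travel":[[0.5,0.9,0],[0.5,0.9,0],[0.5,0.9,0],[0.5,0.9,0],[0.5,0.9,0],[0.5,0.9,0],[0.5,0.9,0],[0.5,0.9,0],[0.5,0.9,0],[0.5,0.9,0],[0.5,0.9,0],[0.5,0.9,0],[0.5,0.9,0]],"spin":[1,1,1,1,1,1,1,1,1,1,1,1,1]}'
python3 -m handwheel '{"gripper":[0,0,-0.3,-0.3,-0.3,-0.3,-0.3],"travel":[[0.14,0.24,0],[0.14,0.24,0],[0.14,0.24,0],[0.14,0.24,0],[0.14,0.24,0],[0.14,0.24,0],[0.14,0.24,0]],"spin":[0.73,0.73,0.73,0.73,0.73,0.73,0.73]}'
python3 - <<'E'
from h import *
print(arm.get_state()['t'],arm.get_state()['width'])
d=grab('wrist','w1.png'); print(d['eye'])
for l,z in [('recess',.012),('disc',.02),('small_disc',.02),('retainer_pivot',.0245),('retainer_pin',.0495)]:
    print(l,[(np.round(r['at'],1).tolist(),np.round(ray(d,r['at'],z),4).tolist(),round(r['conf'],2)) for r in spotter.tip_of('wrist',l)][:3])
E
```

```text
t: 4.05
eef_pos: [0.49, -0.1809, 0.2455]
ee_rot: [0.727, 1.57, -2.836]
force: [0.0, -0.7, 0.6]
width: 0.0875
t: 4.75
eef_pos: [0.5596, -0.0622, 0.2457]
ee_rot: [1.675, 1.571, -1.319]
force: [0.2, 0.4, -0.6]
width: 0.0369
4.75 0.03692171000028978
[ 0.57025916 -0.13638786  0.38561587]
recess []
disc [([265.1, 169.6], [0.5442, -0.0667, 0.02], 0.72), ([239.7, 248.5], [0.5616, 0.0488, 0.02], 0.64), ([330.6, 170.0], [0.4608, -0.0785, 0.02], 0.58)]
small_disc []
retainer_pivot [([210.6, 289.3], [0.5945, 0.1168, 0.0245], 0.69)]
retainer_pin [([200.1, 316.9], [0.6025, 0.1451, 0.0495], 0.53)]
```

View pics/w1.png

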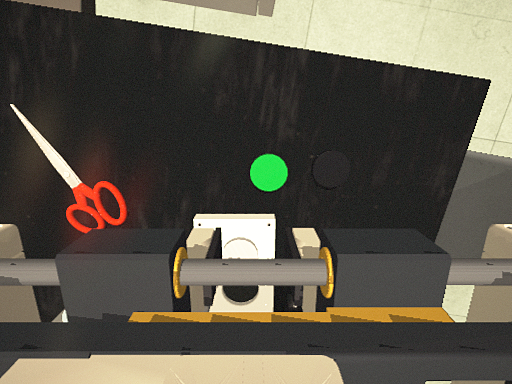

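```bash
python3 - <<'E'
from h import *
t=np.linspace(0,2*np.pi,73)
def circ(c,r,z): return np.c_[c[0]+r*np.cos(t),c[1]+r*np.sin(t),0*t+z]
h=[.549,.113,.15]; D=(.561,.0525); S=(.521,.174)
out=[]
for c,(x0,y0) in [('top',(190,160)),('side',(200,160)),('wrist',(185,205))]:
    d=viewer.grab_frame(c); k=6
    im=cv2.resize(d['pixels'],None,fx=k,fy=k,interpolation=cv2.INTER_CUBIC)
    def pl(P,col): cv2.polylines(im,[np.round((proj(d,P)+.5)*k).astype(int)],False,col,1)
    b=H2W(h,[[.062,.11,.02],[.062,-.11,.02],[-.048,-.11,.02],[-.048,.11,.02],[.062,.11,.02]]); pl(b,(255,0,0))
    pl(circ(h,.027,.02),(0,0,255)); pl(circ(D,.025,.03),(0,160,0)); pl(circ(S,.017,.03),(200,0,200))
    im=im[y0*k:y0*k+(75 if c=='top' else 100)*k,x0*k:x0*k+125*k]
    cv2.imwrite(f'pics/ov_{c}.png',im)
E
```

```text
(no output)
```

View pics/ov_top.png

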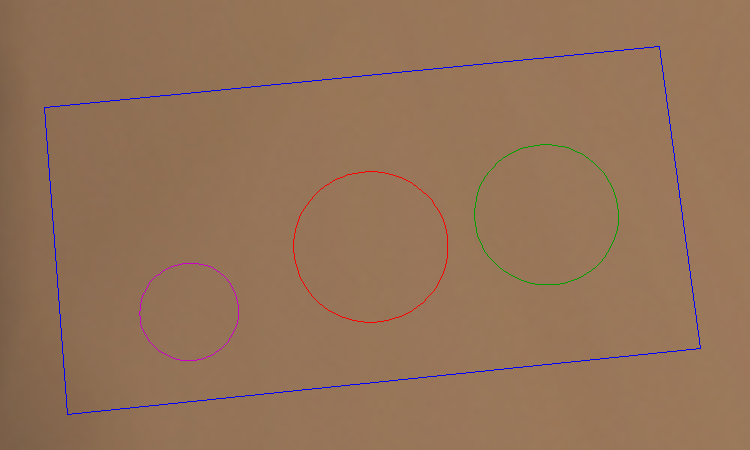

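View pics/ov_side.png

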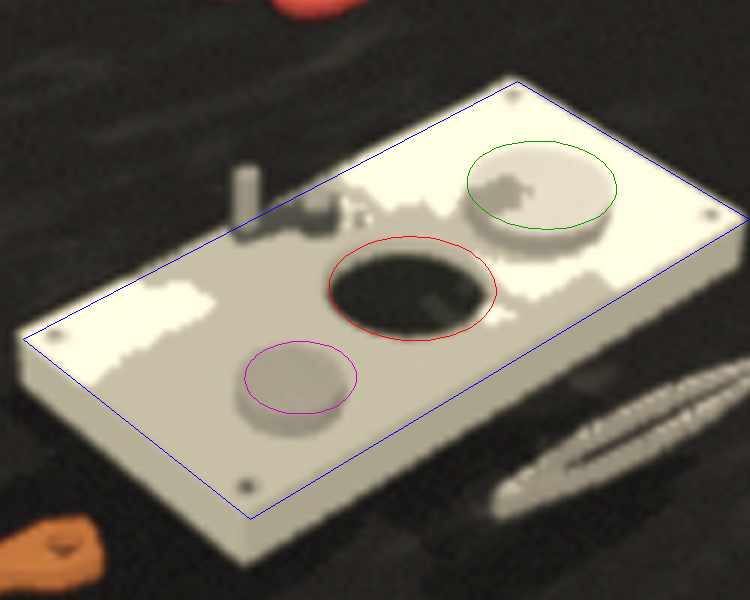

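View pics/ov_wrist.png

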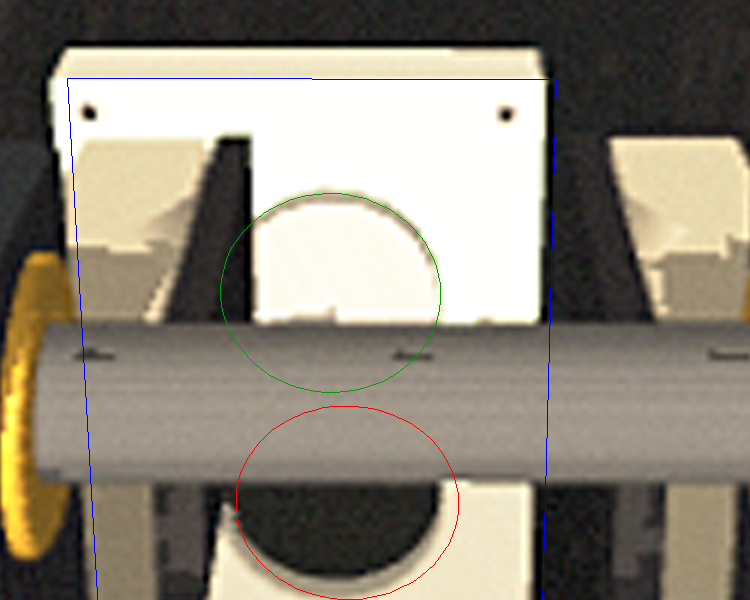

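The overlays agree within about 1–2 mm, putting the holder at (0.549, 0.113, yaw 0.15) and the disc at (0.561, 0.0525). In the top view the gripper hides the scene. Next I go down behind the disc.

```bash
python3 -m handwheel '{"gripper":[-0.36,-0.36,-0.36,-0.36,-0.36,-0.36,-0.36,-0.36,-0.36,-0.36],"travel":[[0.014,0.153,0],[0.014,0.153,0],[0.014,0.153,-0.1],[0.014,0.153,-0.2],[0.014,0.153,-0.28],[0.014,0.153,-0.34],[0.014,0.153,-0.38],[0.014,0.153,-0.4],[0.014,0.153,-0.4],[0.014,0.153,-0.4]],"spin":[0,0,0,0,0,0,0,0,0,0]}'
python3 - <<'E'
from h import *
s=arm.get_state(); A=Ro.from_euler('xyz',s['ee_rot']).as_matrix(); print(A[:,2],np.arctan2(A[1,2],A[0,2]),s['width'],s['eef_pos'],s['q'])
d=grab('side','s2.png'); w=grab('wrist','w2.png')
cv2.imwrite('pics/s2c.png',cv2.resize(d['pixels'][120:260,200:400],None,fx=4,fy=4,interpolation=cv2.INTER_CUBIC))
E
```

```text
t: 6.2
eef_pos: [0.5678, 0.0159, 0.0464]
ee_rot: [3.111, 1.57, 0.121]
force: [0.4, 1.2, 0.5]
width: 0.0283
[-0.98846154 -0.15146871 -0.00100654] -2.9895386173173524 0.02828937613238539 [0.56781788 0.01587908 0.04638401] [ 3.72547574e-01  3.91624684e-01 -4.62249006e-01  3.81485025e-04
 -7.15947277e-01 -2.20781251e-01]
```

View pics/s2c.png

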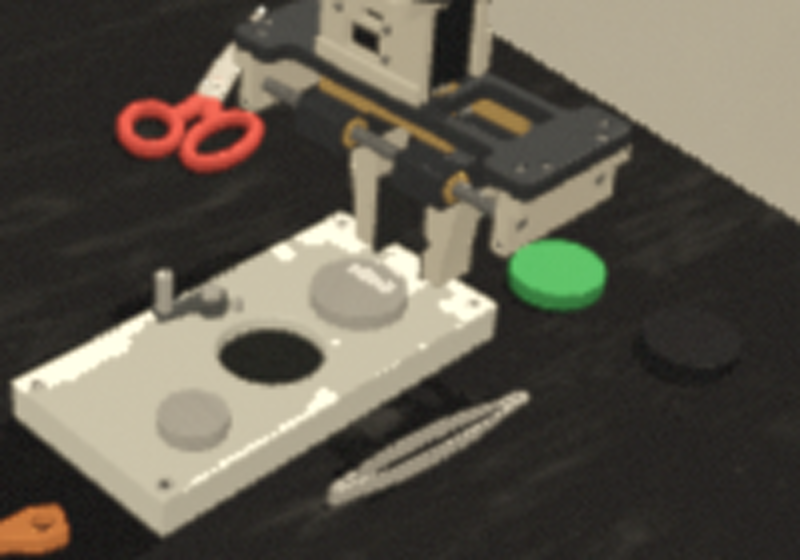

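View pics/w2.png

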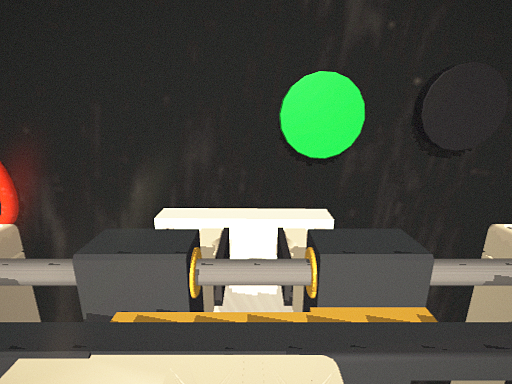

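```bash
python3 -m handwheel '{"gripper":[-0.36,-0.36,-0.36],"travel":[[0,0,-0.006],[0,0,-0.0115],[0,0,-0.0115]],"spin":[0,0,0]}'
python3 -m handwheel '{"gripper":[-0.36,-0.36,-0.36,-0.36,-0.36,-0.36,-0.36,-0.36,-0.36,-0.36],"travel":[[-0.002,0.012,0],[-0.004,0.02,0],[-0.006,0.03,0],[-0.008,0.04,0],[-0.01,0.05,0],[-0.013,0.06,0],[-0.015,0.07,0],[-0.018,0.08,0],[-0.02,0.09,0],[-0.02,0.09,0]],"spin":[0,0,0,0,0,0,0,0,0,0]}'
python3 - <<'E'
from h import *
d=grab('side','s3.png')
cv2.imwrite('pics/s3c.png',cv2.resize(d['pixels'][120:260,200:400],None,fx=4,fy=4,interpolation=cv2.INTER_CUBIC))
E
```

```text
t: 6.6
eef_pos: [0.567, 0.0156, 0.0397]
ee_rot: [-1.14, 1.571, 2.153]
force: [-0.2, 0.1, 0.5]
width: 0.0282
t: 7.6
eef_pos: [0.5571, 0.0614, 0.0398]
ee_rot: [-2.302, 1.571, 0.992]
force: [0.4, -1.0, -0.6]
width: 0.0283
```

View pics/s3c.png

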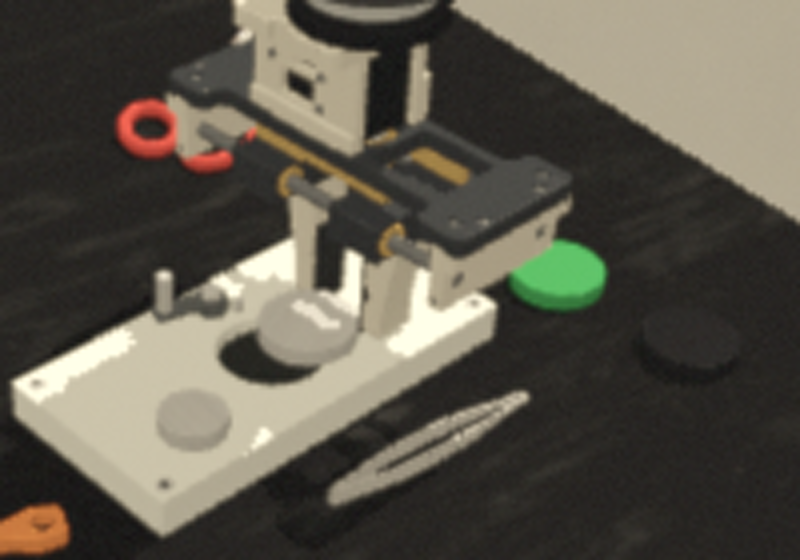

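The disc is moving along in front of both fingers, about 22 mm short of the recess centre. I carry on slowly.

```bash
python3 -m handwheel '{"gripper":[-0.36,-0.36,-0.36,-0.36,-0.36,-0.36,-0.36,-0.36,-0.36,-0.36],"travel":[[-0.001,0.006,0],[-0.002,0.012,0],[-0.003,0.018,0],[-0.004,0.024,0],[-0.005,0.03,0],[-0.006,0.034,0],[-0.006,0.038,0],[-0.007,0.042,0],[-0.007,0.044,0],[-0.007,0.044,0]],"spin":[0,0,0,0,0,0,0,0,0,0]}'
python3 - <<'E'
from h import *
d=grab('side','s4.png')
cv2.imwrite('pics/s4c.png',cv2.resize(d['pixels'][120:260,200:400],None,fx=4,fy=4,interpolation=cv2.INTER_CUBIC))
E
```

```text
t: 8.65
eef_pos: [0.5541, 0.0827, 0.04]
ee_rot: [3.016, 1.57, 0.026]
force: [3.0, -2.7, -0.5]
width: 0.0282
```

View pics/s4c.png

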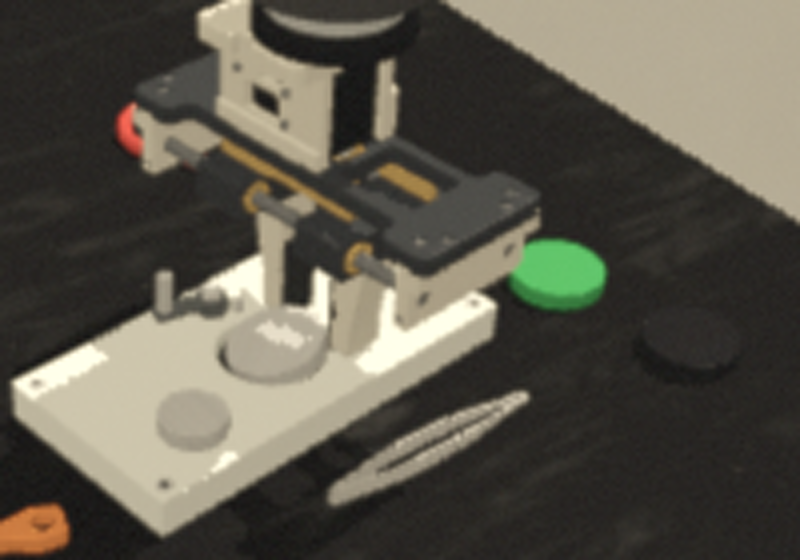

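The disc has tipped in with its rear still up. There is a gap on its +x/+y side, and the force says it leans on the -x wall, so I push on with a small shift to +x.

```bash
python3 -m handwheel '{"gripper":[-0.36,-0.36,-0.36,-0.36,-0.36],"travel":[[0.002,0,0],[0.004,0.002,0],[0.004,0.004,0],[0.004,0.006,0],[0.004,0.006,0]],"spin":[0,0,0,0,0]}'
python3 - <<'E'
from h import *
d=grab('side','s5.png')
cv2.imwrite('pics/s5c.png',cv2.resize(d['pixels'][170:240,220:320],None,fx=8,fy=8,interpolation=cv2.INTER_CUBIC))
E
```

```text
t: 9.2
eef_pos: [0.5556, 0.0855, 0.0398]
ee_rot: [1.012, 1.57, -1.977]
force: [0.8, -3.5, -0.5]
width: 0.028
```

View pics/s5c.png

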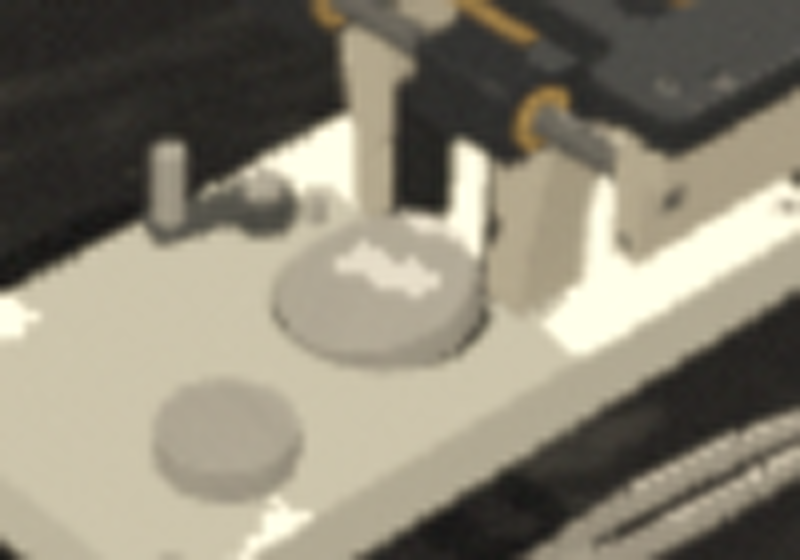

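```bash
python3 -m handwheel '{"gripper":[-0.36,-0.36,-0.36,-0.36,-0.36],"travel":[[0.001,-0.01,0],[0.003,-0.03,0.02],[0.01,-0.08,0.06],[0.015,-0.12,0.1],[0.015,-0.12,0.1]],"spin":[0,0,0,0,0]}'
python3 - <<'E'
from h import *
d=grab('side','s6.png')
cv2.imwrite('pics/s6c.png',cv2.resize(d['pixels'][170:240,220:320],None,fx=8,fy=8,interpolation=cv2.INTER_CUBIC))
d=grab('top','t6.png')
cv2.imwrite('pics/t6c.png',cv2.resize(d['pixels'][160:235,190:315],None,fx=6,fy=6,interpolation=cv2.INTER_CUBIC))
E
```

```text
t: 9.75
eef_pos: [0.5649, 0.024, 0.0932]
ee_rot: [-2.993, 1.566, 0.299]
force: [0.5, -0.4, -0.2]
width: 0.0278
```

View pics/s6c.png

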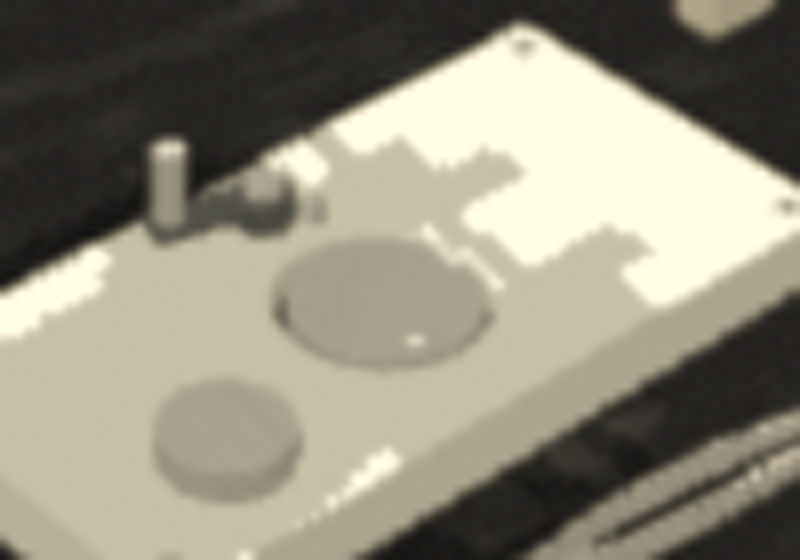

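View pics/t6c.png

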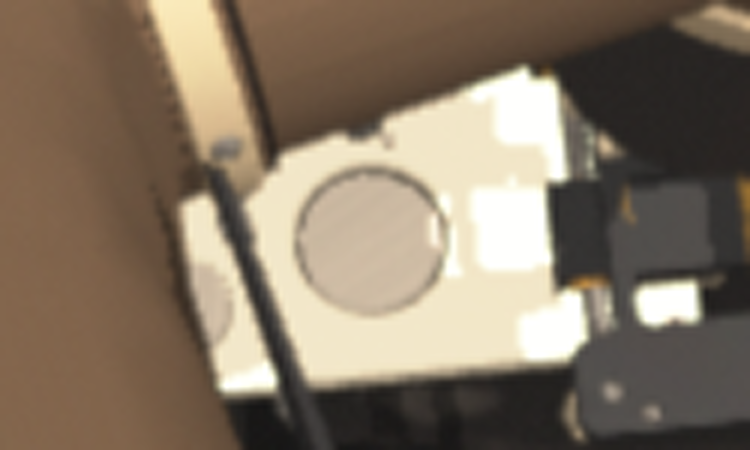

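The disc has dropped flat: the top view shows an even gap all round it. Next is the retainer.

```bash
python3 - <<'E'
from h import *
h=[.549,.113,.15]
d=viewer.grab_frame('side')
for l,z in [('recess',.012),('retainer_pivot',.0245),('retainer_pin',.0495)]:
    print(l,[(np.round(r['at'],1).tolist(),np.round(W2H(h,ray(d,r['at'],z))*1e3,1).tolist(),round(r['conf'],2)) for r in spotter.tip_of('side',l)][:2])
print(proj(d,H2W(h,[[.044,0,.0245]]+[[.044-.026*np.cos(a),.026*np.sin(a),.0495] for a in (1.75,1.85,1.95,2.05,2.15)])).round(1).tolist())
s=arm.get_state()['eef_pos']
def P(a): return np.array([.044-.026*np.cos(a),.026*np.sin(a),0])
T0=H2W(h,P(1.88))[0]; print('start',T0,'travel',(T0[:2]-s[:2])/.5,(.12-s[2])/.5)
for a in (1.88,1.6,1.3,1,.7,.4,.2,0):
    T=H2W(h,P(a)+[-.0057,-.0057,0])[0]; print(a,T[:2].round(4),((T-T0)[:2]/.5).round(3))
E
```

```text
recess [([263.6, 207.0], [14.0, -0.9], 0.77)]
retainer_pivot [([250.0, 194.8], [49.3, 3.7], 0.95)]
retainer_pin [([266.2, 215.4], [-41.4, 44.8], 0.65), ([241.3, 189.8], [47.4, 27.7], 0.63)]
[[253.1, 195.3], [241.7, 189.1], [241.1, 188.4], [240.6, 187.7], [240.3, 186.9], [240.0, 186.2]]
start [0.59662776 0.14524648 0.        ] travel [0.06784403 0.23855505] 0.06141411150679632
1.88 [0.5918 0.1388] [-0.01  -0.013]
1.6 [0.5846 0.1389] [-0.024 -0.013]
1.3 [0.5771 0.1368] [-0.039 -0.017]
1 [0.5706 0.1326] [-0.052 -0.025]
0.7 [0.5656 0.1267] [-0.062 -0.037]
0.4 [0.5625 0.1195] [-0.068 -0.051]
0.2 [0.5618 0.1144] [-0.07  -0.062]
0 [0.562  0.1092] [-0.069 -0.072]
```

```bash
python3 -m handwheel '{"gripper":[-0.45,-0.45,-0.45,-0.45,-0.45,-0.45,-0.45,-0.45,-0.45],"travel":[[0,0,0.06],[0.068,0.239,0.06],[0.068,0.239,0.06],[0.068,0.239,0.06],[0.068,0.239,0.06],[0.068,0.239,0.06],[0.068,0.239,0.06],[0.068,0.239,0.06],[0.068,0.239,0.06]],"spin":[0,1,1,1,1,1,1,1,1]}'
python3 - <<'E'
from h import *
s=arm.get_state(); A=Ro.from_euler('xyz',s['ee_rot']).as_matrix(); print(np.degrees(np.arctan2(A[1,2],A[0,2])),s['width'],s['eef_pos'],s['q'])
d=grab('side','s7.png')
cv2.imwrite('pics/s7c.png',cv2.resize(d['pixels'][110:250,180:380],None,fx=4,fy=4,interpolation=cv2.INTER_CUBIC))
d=grab('wrist','w7.png')
E
```

```text
t: 10.95
eef_pos: [0.5968, 0.1455, 0.1193]
ee_rot: [-0.456, 1.57, -2.661]
force: [0.6, 0.7, -0.0]
width: 0.0243
-126.35791775228117 0.024272692549435856 [0.59684876 0.145456   0.11929175] [ 5.56529805e-01  3.67151121e-01 -2.86635405e-01 -8.63165535e-05
 -9.17906758e-01  3.79753454e-01]
```

View pics/s7c.png

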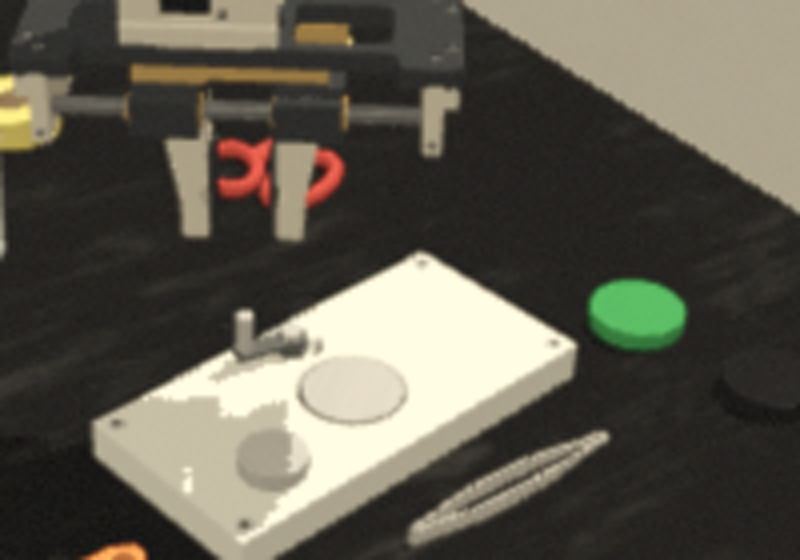

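View pics/w7.png

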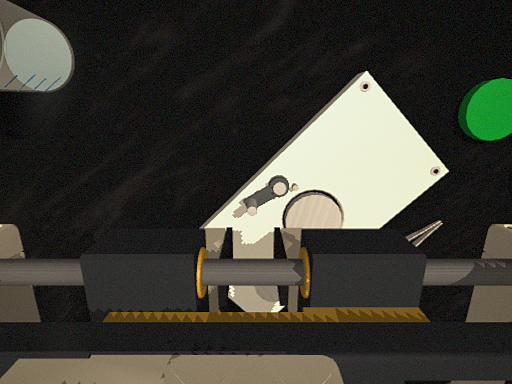

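```bash
python3 - <<'E'
from h import *
h=[.549,.113,.15]
d=viewer.grab_frame('wrist')
cv2.imwrite('pics/w7c.png',cv2.resize(d['pixels'][165:235,200:310],None,fx=7,fy=7,interpolation=cv2.INTER_CUBIC))
print(spotter.tip_of('wrist','retainer_pin'),spotter.tip_of('wrist','retainer_pivot'))
for z in (.0285,.0495): print(z,W2H(h,ray(d,(251,210),z)),ray(d,(251,210),z))
print(W2H(h,ray(d,(279,186),.03)))
T=arm.get_state()['eef_pos'].copy()
for z in (.04,): print(proj(d,[T[0],T[1],z]))
E
```

```text
[{'at': [249.8, 210.0], 'conf': 0.62}] [{'at': [278.4, 185.4], 'conf': 0.79}, {'at': [248.5, 209.7], 'conf': 0.69}]
0.0285 [0.04940717 0.0299882 ] [0.593371   0.15003478 0.0285    ]
0.0495 [0.05448694 0.02470543] [0.59918318 0.14557044 0.0495    ]
[ 0.04825308 -0.00137143]
[[253.02119267 207.72743591]]
```

View pics/w7c.png

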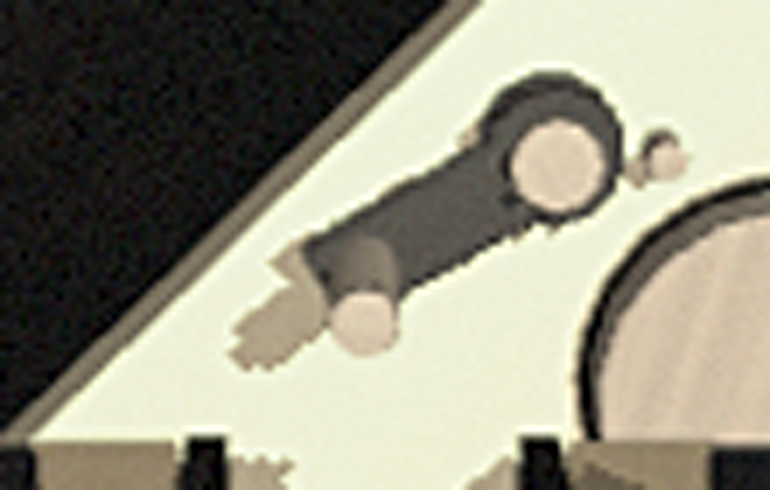

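The pin measures (0.599, 0.1456), which is within 3 mm of the TCP and between the jaws. I go down around it and then follow the arc.

```bash
python3 -m handwheel '{"gripper":[-0.45,-0.45,-0.45,-0.45,-0.45],"travel":[[0.002,0,-0.04],[0.003,0,-0.08],[0.003,0,-0.11],[0.003,0,-0.12],[0.003,0,-0.12]],"spin":[0,0,0,0,0]}'
python3 -m handwheel '{"gripper":[-0.45,-0.45,-0.45,-0.45,-0.45,-0.45,-0.45,-0.45,-0.45,-0.45,-0.45,-0.45,-0.45,-0.45,-0.45],"travel":[[-0.006,-0.006,0],[-0.013,-0.013,0],[-0.02,-0.013,0],[-0.027,-0.013,0],[-0.034,-0.015,0],[-0.042,-0.017,0],[-0.049,-0.021,0],[-0.055,-0.025,0],[-0.06,-0.031,0],[-0.065,-0.037,0],[-0.068,-0.044,0],[-0.071,-0.051,0],[-0.073,-0.057,0],[-0.073,-0.062,0],[-0.073,-0.062,0]],"spin":[0,0,0,0,0,0,0,0,0,0,0,0,0,0,0]}'
python3 - <<'E'
from h import *
d=grab('side','s8.png')
cv2.imwrite('pics/s8c.png',cv2.resize(d['pixels'][110:250,180:380],None,fx=4,fy=4,interpolation=cv2.INTER_CUBIC))
E
```

```text
t: 11.7
eef_pos: [0.5984, 0.1449, 0.0593]
ee_rot: [-0.36, 1.569, -2.564]
force: [-0.2, -0.4, -0.3]
width: 0.0242
t: 13.2
eef_pos: [0.562, 0.1137, 0.0597]
ee_rot: [-0.288, 1.57, -2.493]
force: [0.2, -0.2, 0.1]
width: 0.024
```

View pics/s8c.png

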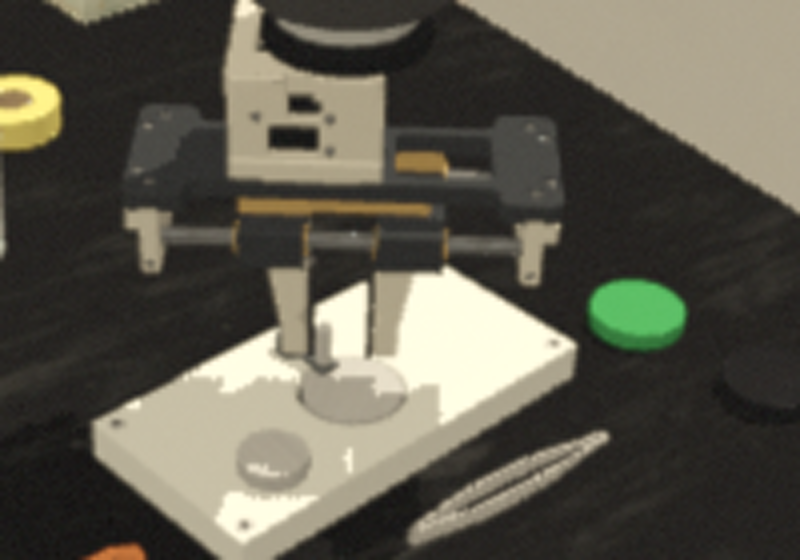

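The pin is riding against the rear finger, nearly at the stop. I finish in small steps until the force rises.

```bash
python3 -m handwheel '{"gripper":[-0.45,-0.45,-0.45,-0.45],"travel":[[0,-0.004,0],[0,-0.008,0],[0,-0.011,0],[0,-0.011,0]],"spin":[0,0,0,0]}'
python3 -m handwheel '{"gripper":[-0.45,-0.45,-0.45],"travel":[[0,-0.003,0],[0,-0.005,0],[0,-0.005,0]],"spin":[0,0,0]}'
```

```text
t: 13.65
eef_pos: [0.5631, 0.1102, 0.06]
ee_rot: [3.001, 1.568, 0.797]
force: [-0.1, 8.2, -1.5]
width: 0.0241
t: 13.95
eef_pos: [0.5638, 0.1091, 0.0603]
ee_rot: [2.999, 1.565, 0.795]
force: [0.8, 13.4, -2.0]
width: 0.0244
```

```bash
python3 -m handwheel '{"gripper":[-0.45,-0.45,-0.45,-0.45,-0.45,-0.45,-0.45,-0.45],"travel":[[0.003,0.007,0],[0.005,0.014,0],[0.005,0.014,0],[0.005,0.014,0.06],[0.005,0.014,0.12],[0.01,0.04,0.2],[0.05,0.14,0.25],[0.05,0.14,0.25]],"spin":[0,0,0,0,0,0,0,0]}'
python3 - <<'E'
from h import *
d=grab('side','s9.png')
cv2.imwrite('pics/s9c.png',cv2.resize(d['pixels'][160:260,200:330],None,fx=6,fy=6,interpolation=cv2.INTER_CUBIC))
d=grab('wrist','w9.png'); d=grab('top','t9.png')
E
```

```text
t: 14.75
eef_pos: [0.5899, 0.1791, 0.1885]
ee_rot: [2.617, 1.564, 0.414]
force: [0.0, -0.9, -0.2]
width: 0.0242
```

View pics/s9c.png

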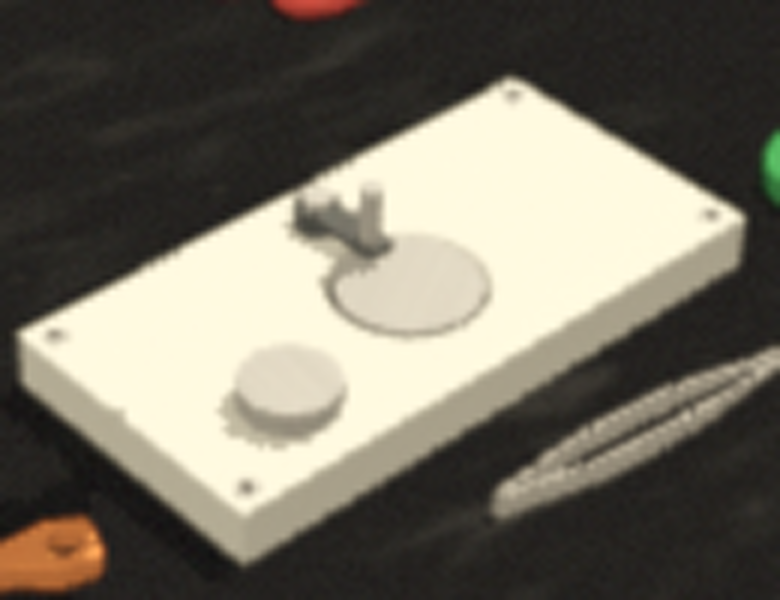

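View pics/w9.png

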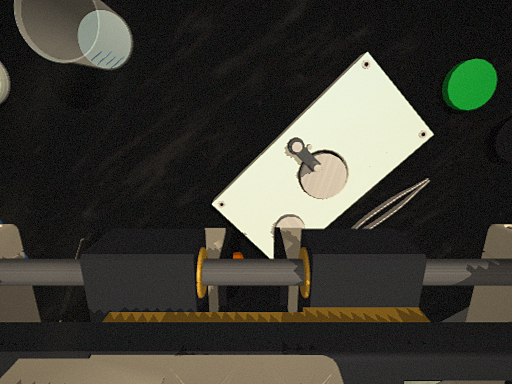

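```bash
python3 - <<'E'
from h import *
h=[.549,.113,.15]
d=viewer.grab_frame('wrist'); k=10
im=cv2.resize(d['pixels'][120:200,265:345],None,fx=7,fy=7,interpolation=cv2.INTER_CUBIC)
t=np.linspace(0,6.3,40)
def pl(L,col): cv2.polylines(im,[np.round((proj(d,H2W(h,L))+.5-[265,120])*7).astype(int)],False,col,1)
pl([[.044,.006,.0285],[.012,.006,.0285],[.012,-.006,.0285],[.044,-.006,.0285]],(0,0,255))
pl(np.c_[.027*np.cos(t),.027*np.sin(t),0*t+.02],(255,0,0))
pl(np.c_[.018+.004*np.cos(t),.004*np.sin(t),0*t+.0495],(0,160,0))
pl(np.c_[.034+.0025*np.cos(t),-.009+.0025*np.sin(t),0*t+.028],(255,0,255))
cv2.imwrite('pics/w10c.png',im)
E
```

```text
(no output)
```

View pics/w10c.png

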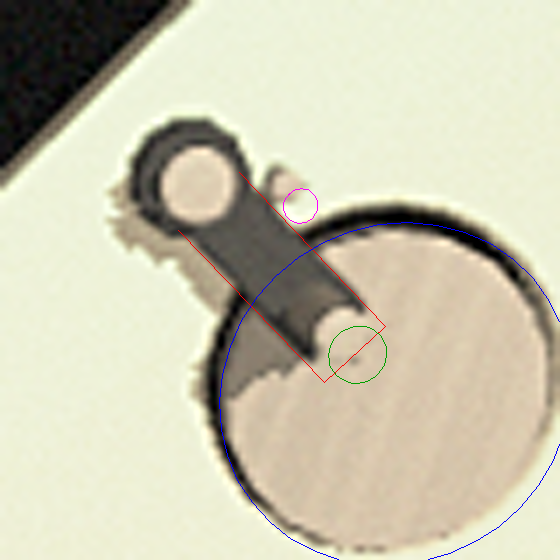

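View pics/t9.png

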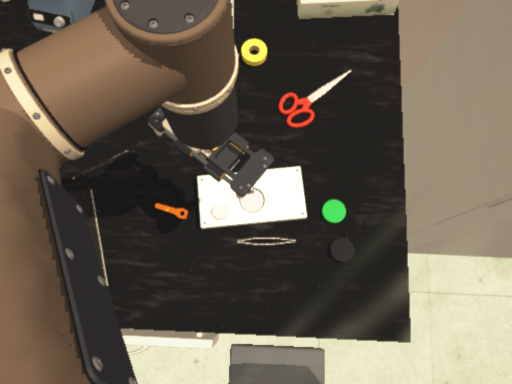

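The retainer, its pin and the stop pin are all shifted from the model by the same (-15,-20) zoomed px, about 2 px in the picture. The angle is therefore 0 within the reading, and the force rose to 13 N at the stop. The disc is flat and the bystanders are where they were. I hand in.

```bash
python3 -c "
from station import arm
print(arm.get_state()['t'],arm.get_state()['force']); print(arm.job_done())"
```

```text
14.95 [0.57800522 0.63973247 0.28061666]
the job is handed in; nothing more can be done
None
```

The larger disc lies flat in the recess and the retainer is closed over it against its stop; I handed the job in at about 15 s of the 51 s allowed.

- **Disc:** I pushed it across the holder with both fingertips, slightly open, behind its rim. It caught tilted on the -x wall at first and dropped in after a small shift to +x. The top picture showed an even gap all round it.
- **Retainer:** I pushed its pin round the arc with the open fingertips on either side of it. The wrist force rose to 13 N at the stop.

**Last checks**
- In the wrist picture the retainer, its pin and the stop pin were all offset from the model by the same amount, about 2 to 3 mm. I put that down to calibration and read the angle as 0.
- The small disc, forceps and tube opener looked unmoved in the side and top pictures; I judged that by eye and did not re-measure their positions.
- The arm was clear of everything when I handed in.
- The networks differed by up to about 10 mm on some points, such as the disc. I settled those by laying outlines over the pictures, and no check was left in disagreement.

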